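# Line up the castle nut and pin it

## Robot

A 6-joint arm with a two-finger parallel gripper is mounted at the origin on a cart in front of the work surface, level with it; the furniture and walls round the work are solid. World frame = base frame: x ahead of the robot, y to its left, z up, the work surface at z = 0. Lengths are in mm, angles in rad, forces in N, time in s.
With the tool pointing down it reaches from about 350 to 875 mm from the base axis. Payload 4.2 kg.
Tool frame: the origin (TCP) lies midway between the tips of the shut fingers; the grasp point (between the pads) lies 19 mm behind it; z points along the fingers, y is the line along which they close (so a half turn about z gives the same grasp; the last joint's range is limited). The gripper opens to 85 mm and grips with 20 to 120 N. Pads are 22 mm wide; open, the fingers measure 114 mm over their backs; the gripper's body (76 mm by 85 mm) begins 54 mm behind the grasp point. The pads swing forward as they close: fully open they stand 13 mm farther back than shut.
Start: joints at [0.259, 0.385, 0.008, 0, -1.194, -0.259], TCP at [624.979, 0.025, 208.112] pointing down, gripper open.
Joint ranges: [-3.14, 3.14], [-1.21, 2.06], [-1.07, 1.41], [-3.16, 2.05], [-2.99, -0.16], [-3.1, 3.1]. Speed limits (rad/s): [2.79, 2.79, 3.14, 3.14, 3.14, 3.14].

## Interface

Orientations are given as a unit quaternion [x, y, z, w].
In Python, from bench import read_state, get_image, job_done gives the robot as it stands.
- The arm moves only by the shell command python3 -m jog 'ROWS'. ROWS is JSON, a list of rows, each a list of 3 entries, a list of its own where there are three numbers: the shift along the world's x, y, z scaled (see below), then the turn, a rotation vector about the world's x, y, z scaled (see below), then the gripper's target within -1 to 1 (shut at 1, half-way at 0, fully open at -1). In form: [[[x, y, z], [wx, wy, wz], claw], ...]. A call has 1 to 20 rows; each row is the pose to reach, as a shift and turn from the pose commanded when the call began; what a row does not reach only later rows make up. The controller multiplies each number of a shift by 10 cm and each number of a turn by 120 degrees. A row lasts 1/10 s, in which the tool goes at most 50 mm and 8.59 degrees, less where a joint would pass 70% of its speed; a pose out of reach is approached as far as the arm can. A call with a number of a shift or a turn outside -1 to 1 is refused whole. A call with a gripper value outside its range is refused whole. The fingers move at their own pace and stop on an object; the grip force is fixed at half the most. Time passes only in rows, so rows that repeat a pose let the fingers close. It gives the time, the measured TCP pose, the force, the opening and the grip force at its end, in the units of the state.
- read_state(): the state, without advancing time (a new reading comes with each control period).
- get_image(name): name is "scene" or "side" or "wrist"; returns a dict with "frame" (420x560x3 uint8, red, green, blue), "range_z" (420x560 float32, mm along the optical axis (not along the pixel's ray), 0 where there is no reading), "fx", "fy", "cx", "cy" (pixels), "R" (3x3) and "t" (3): a world point X has camera coordinates R X + t. Camera axes: x right, y down, z forward; pixel columns grow to the right and rows downward; lengths in mm; the calibration is good to about 2 mm. A picture is of the moment at which its call begins.
- job_done(): hands the job in; it is judged then, once.
The state is a dict: "clock": time; "joints": joint angles; "joint_vel": joint speeds; "joint_efforts": joint torques, N m; "position": TCP position; "ee_rot": TCP orientation; "contact_force": force on the tool from outside, world axes, zero at the start; "wrist_torque": the same for the moment, N m; "gripper_width": finger opening in mm; "grasp_force": force on a finger pad.
Only numpy, scipy, OpenCV 4.12 (cv2) and the standard library are available. Lean on these libraries where they do the work, as an engineer would, in place of code of your own. Each camera call takes 0.05 s, during which the arm holds its last target. There are 200 camera calls.

## Task

Turn the castle nut on the upright spindle clockwise (seen from above) just as far as the next of its slots that lines up with the spindle's cross hole, never loosening it back past where it stood, then push the lock pin through slot and hole until its collar is home against the nut, and let go. The spindle may stand up to 16 mm lower in its housing than its highest position, so feel for the hole with the pin and do not force it (stay under 20 N). Leave the micrometer, the spanner and the loose nuts where they lie.

Things in the scene. Friction and masses are not known exactly. Their poses are not given: they have to be found in the camera images.
- housing: grey bearing housing bolted down, carrying spindle and nut: plate 120 (x) x 100 (y) x 14 mm, four bolt heads (21 mm high) in its corners, round boss to 20 mm, then a 68 mm washer with a small tab to 24 mm. Origin: centre of its underside, on the vertical spindle axis; z up. Only the nut yields when pushed
- hole_highest (a point): on the spindle axis, 73 mm above the housing's origin; axes as the housing's. Cross hole through the 34 mm steel spindle: level, eight-sided, 10 mm across flats, exactly along this x axis, open at both ends (the pin may come from either). Its true centre lies anywhere from 0 to 16 mm below this point and no reading gives it; the spindle's top is 20 mm above the true centre
- castle_nut (a joint): turn of the dark castle nut, rad: 0 at the start, grows clockwise from above (tightening); takes about 0.2 N m, stays where left. Hexagon 56 mm across flats, 24 to 48 mm above the housing's origin. The slot that must line up next is 16 to 50 degrees away
- nut_slot (a point): in the mouth of one of the nut's six slots, 25 mm from the spindle axis, 58 mm above the housing's origin; x points outward along the slot, z up; turns with the nut. Crown: round, 50 mm dia., 48 to 72 mm above the housing's origin; slots 60 degrees apart, each over the middle of a flat, 11 mm wide, open at the top, floors at 48 mm
- lock_pin: loose steel lock pin, 0.1 kg, lying with its shank level. Origin: centre of the underside of its flat grip tab (34 long in x, 14 wide in y, 20 mm high; grip it across y). +x points along the shank to its tip; the pin's axis is 10 mm above the origin. Collar 16 mm dia. from x = 17 to 22 mm, shank 8 mm dia. from x = 22 to 80 mm, its tip bevelled over 1 mm to 6.8 mm dia.
- pin_mid (a point): point on the pin's axis, x = 47 mm from the tab's centre (25 mm ahead of the collar face); it lies on the spindle axis when the collar is home against the nut's crown. Axes as the pin's
- micrometer: outside micrometer lying at the left, 59 x 156 x 18 mm, a bystander
- spanner_0: combination spanner lying near the robot, 34 x 176 x 6 mm, a bystander
- nut_0: plain steel hexagon nut 28 x 24 x 19 mm, a bystander
- nut_1: plain black hexagon nut 22 x 19 x 15 mm, a bystander
Things that resemble listed ones, but are neither listed nor needed, are in the scene too. What is shaped like the lock_pin but turquoise is not meant.

How it is judged (in metres and radians):
On the way:
1. a slot of the castle nut is in line with the cross hole, within 5 degrees (angle between the x axis of nut_slot and the x axis of housing, either way round below 0.087 rad), for 0.3 s.
At the end, for the whole second after the job is handed in: the pin lies through slot and cross hole, in line with the hole within 7 degrees, its mid point within 4 mm of the spindle axis (collar home against the nut), the nut at the next slot clockwise from its start (turned between 0.2 and 1.0 rad), the pin let go and at rest (horizontal distance between pin_mid and housing below 0.004 m and angle between the x axis of lock_pin and the x axis of housing, either way round below 0.12 rad and z of pin_mid in the frame of housing between 0.053 and 0.077 m and angle between the x axis of nut_slot and the x axis of housing, either way round below 0.11 rad and value of joint castle_nut between 0.2 and 1 rad and linear speed of lock_pin below 0.02 m/s and contact force between the fingers and lock_pin below 0.1 N); the robot touches nothing.
It fails at once if the nut is loosened more than 7 degrees back past its start (value of joint castle_nut below -0.12 rad).
It fails at once if the nut is turned on past the next slot that lines up (value of joint castle_nut above 1.1 rad).
It fails at once if the pin is forced: more than 20 N between the pin and the housing, its nut or spindle (contact force between lock_pin and housing above 20 N).
It fails at once if the micrometer, the spanner or a loose nut is pushed more than 25 mm from its place (distance of any of micrometer, spanner_0, nut_0, nut_1 from where it was at the start of the episode above 0.025 m).
It also fails if it takes over 72 s, if anything falls off the work surface, if the arm or the gripper's body presses on something with over 40 N, if the wrist force passes 120 N, or if a joint passes its speed limit or range.

## Working session

There is one attempt and no reset: what is moved stays moved. The work goes in short steps, Python scripts to look and compute and a shell command to move; the robot and the scene stay as the last step left them, time stands still between calls to the robot, and variables do not carry over. Pictures are saved under pics/ and viewed, at most 10 in all, crops included, and the job is handed in when it is done.

```bash
mkdir -p pics; ls; cat > h.py <<'E'
import numpy as np,cv2,pickle
from bench import read_state,get_image
def snap(n,f):
    im=get_image(n); pickle.dump(im,open(f'pics/{f}.pkl','wb')); cv2.imwrite(f'pics/{f}.png',im['frame'][:,:,::-1]); return im
def load(f): return pickle.load(open(f'pics/{f}.pkl','rb'))
def ray(im,u,v):
    R=np.array(im['R']);t=np.array(im['t'])
    d=R.T@np.array([(u-im['cx'])/im['fx'],(v-im['cy'])/im['fy'],1.]); return -R.T@t,d
def onz(im,u,v,z):
    o,d=ray(im,u,v); return o+d*(z-o[2])/d[2]
def pt(im,u,v):
    o,d=ray(im,u,v); return o+d*float(im['range_z'][int(v),int(u)])
def cloud(im):
    Z=im['range_z'].astype(float);v,u=np.mgrid[:Z.shape[0],:Z.shape[1]]
    c=np.stack([(u-im['cx'])/im['fx']*Z,(v-im['cy'])/im['fy']*Z,Z],-1)
    P=(c-np.array(im['t']))@np.array(im['R']); P[Z==0]=np.nan; return P
def proj(im,X):
    c=np.array(im['R'])@np.array(X,float)+np.array(im['t']); return im['fx']*c[0]/c[2]+im['cx'],im['fy']*c[1]/c[2]+im['cy']
E
python3 - <<'E'
from h import *
a=snap('scene','s0');b=snap('side','d0');c=snap('wrist','w0')
m=np.hstack([cv2.resize(x['frame'],(560,420)) for x in(a,)])
for x in(a,b,c): print(x['fx'],x['cx'],x['cy'],-np.array(x['R']).T@x['t'],np.array(x['R'])[2].round(2))
s=read_state(); print(s)
E
```

```text
pics
516.6059661835235 283.84355000142676 218.23806326909832 [ 121.80711526 -571.35192135  840.76313397] [ 0.34  0.65 -0.68]
392.51235185187903 287.40493796757556 213.5095052682847 [410.87417228 903.07133057 449.21061826] [ 0.14 -0.89 -0.44]
356.6094540886068 287.6561335447367 204.87967506505154 [626.51761606 -71.51536457 373.80034665] [-0.    0.28 -0.96]
{'clock': 0.15, 'joints': array([ 2.58604746e-01,  3.85386611e-01,  6.93201124e-03, -3.33811316e-04,
       -1.19395509e+00, -2.58618760e-01]), 'joint_vel': array([-1.64070557e-03, -1.85426735e-03,  4.17926473e-03,  1.43774803e-03,
        5.89137391e-04,  4.23494928e-05]), 'joint_efforts': array([-6.03353892e-04, -3.92678475e+01,  1.88581592e+01,  4.18858320e+00,
       -3.39302780e-03,  5.70479813e-06]), 'position': array([6.24534133e+02, 1.33846367e-02, 2.07268522e+02]), 'ee_rot': array([-7.07058068e-01,  7.07155014e-01,  5.39677207e-04, -6.19317976e-04]), 'contact_force': array([ 0.70032627,  0.72721025, -0.36096488]), 'wrist_torque': array([ 0.00224958, -0.04691943, -0.00149374]), 'grasp_force': 0.0, 'gripper_width': 85.46770531633476}
```

View pics/s0.png

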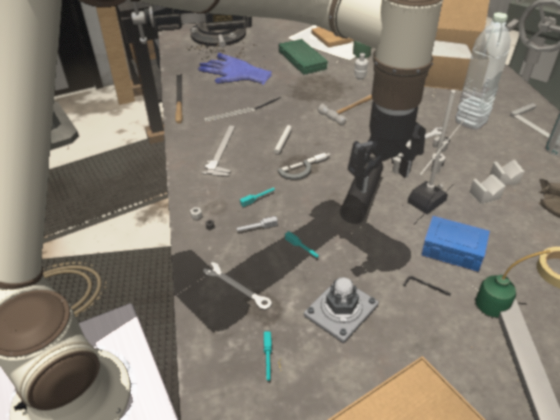

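View pics/d0.png

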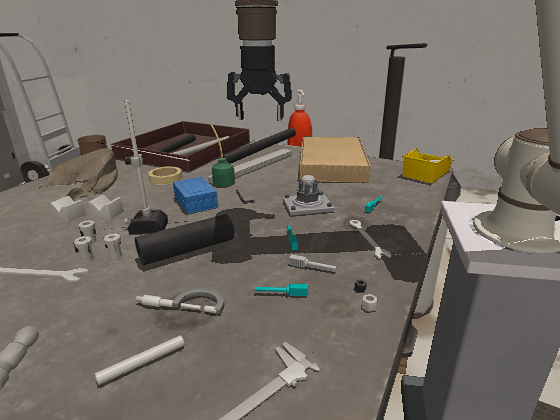

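View pics/w0.png

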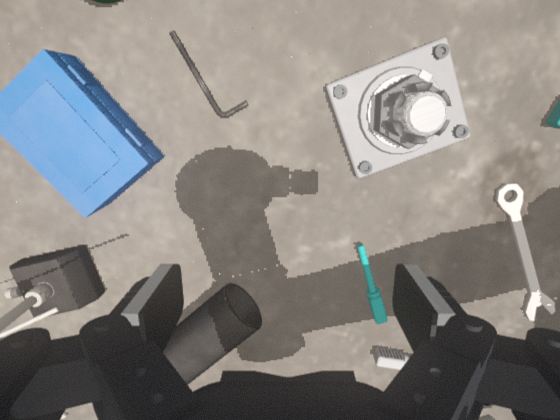

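The housing is at wrist (400,108), with the spindle leaning right of it. The steel pin is at scene (257,224) and side (312,264). The three similar turquoise parts are decoys. Next I measure the housing and the pin.

```bash
python3 - <<'E'
from h import *
w=load('w0');s=load('s0');d=load('d0')
for im,n,c in((w,'w',(400,108)),(s,'s',(342,300)),(d,'d',(308,200))):
    P=cloud(im);v,u=np.mgrid[:420,:560]
    m=(abs(u-c[0])<110)&(abs(v-c[1])<100)&(P[...,2]>8)&(P[...,2]<17)
    m=cv2.morphologyEx(m.astype(np.uint8),cv2.MORPH_OPEN,np.ones((3,3)))
    k,l,st,ce=cv2.connectedComponentsWithStats(m); 
    pl=P[np.isin(l,[i for i in range(1,k) if st[i,4]>80 ])&(np.hypot(u-c[0],v-c[1])<80)]
    r=cv2.minAreaRect(pl[:,:2].astype(np.float32)); print(n,'plate',np.array(r[0]),r[1],r[2],np.nanmedian(pl[:,2]))
    q=P[(np.hypot(u-c[0],v-c[1])<60)&(P[...,2]>60)]
    if len(q): 
        zt=np.nanpercentile(q[:,2],98); t=q[q[:,2]>zt-4]; print(' top',zt,t.mean(0),np.ptp(t,0),len(t))
# pin
for im,n,b in((s,'s',(235,280,212,236)),(d,'d',(284,340,250,276))):
    P=cloud(im)[b[2]:b[3],b[0]:b[1]]; q=P[P[...,2]>6]; 
    r=cv2.minAreaRect(q[:,:2].astype(np.float32)); print(n,'pin',r,np.percentile(q[:,2],[5,50,95]),len(q))
crop=lambda im,b,k:cv2.resize(im['frame'][b[2]:b[3],b[0]:b[1],::-1],(400,300),interpolation=cv2.INTER_CUBIC)
cv2.imwrite('pics/c0.png',np.vstack([np.hstack([crop(s,(220,300,190,250),1),crop(d,(270,350,235,295),1)]),np.hstack([crop(w,(310,490,30,165),1),crop(s,(300,380,260,340),1)])]))
E
```

```text
w plate [517.05358887 -62.1816864 ] (119.92558288574219, 100.05379486083984) 21.218664169311523 14.596148778402998
 top 86.70140070056469 [517.78995621 -62.485082    85.13642619] [33.42919871 32.19953876  5.378694  ] 1353
s plate [512.82391357 -63.47631836] (121.51622772216797, 100.85804748535156) 20.994884490966797 14.374423106227596
 top 87.07295533691749 [512.98269729 -63.37728933  85.19324486] [31.27057411 30.23044892  5.75361427] 166
d plate [484.48318481  76.30095673] (128.51487731933594, 360.7124328613281) 11.975140571594238 13.853419571909583
 top 85.8735973895704 [512.21077034 -56.92576372  84.56846982] [31.53706648 32.51010279  4.71200769] 54
s pin ((469.3348388671875, 231.8494415283203), (16.24032211303711, 96.4475326538086), 79.52268981933594) [ 7.90378279 14.61812641 22.00933749] 215
d pin ((469.3591003417969, 235.6710968017578), (16.53965187072754, 96.198974609375), 79.1904067993164) [ 7.41083076 13.67268041 20.82350797] 286
```

View pics/c0.png

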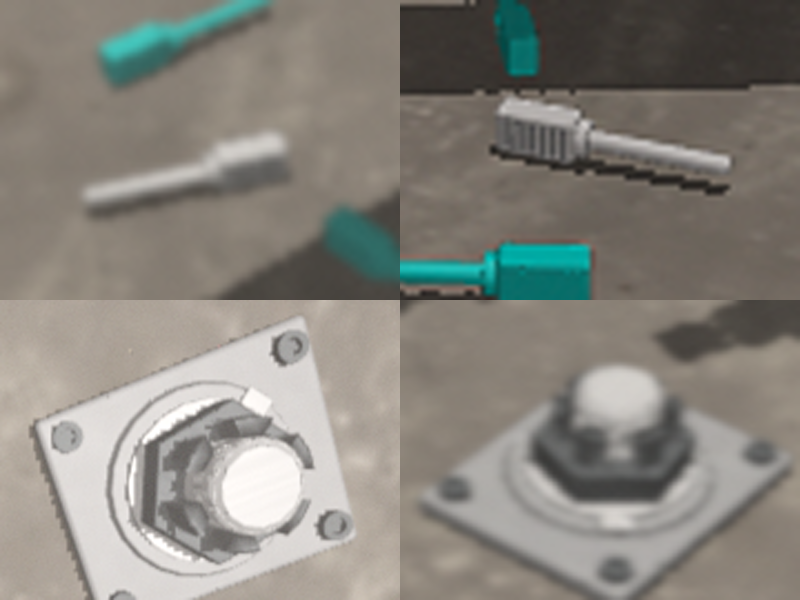

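The crop confirms the plain steel pin: ribbed tab on the right in the scene view, tip pointing to -x. The nut's crown slots are visible from above. I move the wrist camera straight above the spindle to read the nut's angle.

```bash
python3 -m jog '[[[-0.4,0.03,0],[0,0,0],-1],[[-0.8,0.06,0],[0,0,0],-1],[[-1,0.09,0],[0,0,0],-1],[[-1,0.09,0],[0,0,0],-1],[[-1,0.09,0],[0,0,0],-1]]'
cat > nut.py <<'E'
from h import *
import sys
def nut(name,c0):
    im=snap('wrist',name); P=cloud(im).reshape(-1,3); P=P[~np.isnan(P[:,0])]
    pl=P[(P[:,2]>11)&(P[:,2]<17)&(np.hypot(*(P[:,:2]-c0).T)<85)]
    r=cv2.minAreaRect(pl[:,:2].astype(np.float32)); print('plate',r,np.median(pl[:,2]))
    t=P[(P[:,2]>80)&(P[:,2]<96)&(np.hypot(*(P[:,:2]-c0).T)<25)]
    print('top z',np.percentile(t[:,2],[5,50,95]), 'circ',cv2.minEnclosingCircle(t[:,:2].astype(np.float32)))
    c=np.array(r[0])
    f=P[(P[:,2]>44)&(P[:,2]<51)]; d=f[:,:2]-c; f=f[np.hypot(*d.T)<36]; d=f[:,:2]-c
    rr=np.hypot(*d.T); a=np.degrees(np.arctan2(d[:,1],d[:,0]))
    # slot floors: z~48 inside r 18..24
    m=(rr>19)&(rr<24); h=np.histogram(a[m]%60,bins=30,range=(0,60))[0]; print('slot hist/2deg',h)
    e6=np.exp(1j*np.radians(6*a[m])); print('slot ang mod60',np.degrees(np.angle(e6.sum()))/6%60)
    # hex: support in directions
    best=[]
    hull=cv2.convexHull(d[rr<35].astype(np.float32))[:,0]
    for th in np.arange(0,60,1):
        n=np.radians(th+60*np.arange(6)); s=(hull@np.stack([np.cos(n),np.sin(n)])).max(0); best.append((s.mean(),th,s.round(1)))
    best.sort(key=lambda x:x[0]); print('hex',best[:2])
    return im
if __name__=='__main__': nut(sys.argv[1],np.array([515,-63.]))
E
python3 nut.py w1
```

```text
clock: 0.65
position: [525.3, 9.1, 208.5]
ee_rot: [0.707, -0.707, 0.0, -0.0]
contact_force: [-0.3, -0.5, 0.4]
gripper_width: 85.5
grasp_force: 0.0
plate ((516.9215698242188, -62.36360168457031), (120.07475280761719, 100.13114929199219), 21.25432777404785) 14.66023910707091
top z [82.34817902 85.2580448  86.68549055] circ ((516.8363647460938, -62.25902557373047), 16.929473876953125)
slot hist/2deg [32 24 30 28 28 26 29 19  5  0  0  0  0  0  0  0  0  0  0  0  0  0  4 20
 29 29 28 30 25 31]
slot ang mod60 0.8869988871775343
hex [(np.float64(28.004366695726713), np.int64(1), array([28. , 28.1, 28. , 27.9, 28.1, 28. ])), (np.float64(28.068262292590006), np.int64(2), array([27.9, 28.2, 28.2, 27.7, 28.2, 28.1]))]
```

View pics/w1.png

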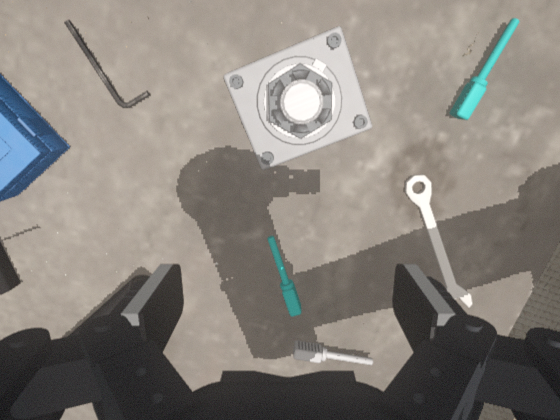

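The nut slots sit at about 1° (mod 60) and the housing x axis at 21.25°, so the turn needed is about 39.7° clockwise. I rotate the tool to flat 61° and look again, which separates out the camera bias.

```bash
python3 -m jog '[[[-0.1,-0.05,0],[0,0,0.07],-1],[[-0.2,-0.1,0],[0,0,0.14],-1],[[-0.3,-0.15,0],[0,0,0.21],-1],[[-0.4,-0.2,0],[0,0,0.28],-1],[[-0.5,-0.25,0],[0,0,0.35],-1],[[-0.6,-0.3,0],[0,0,0.42],-1],[[-0.7,-0.37,0],[0,0,0.508],-1],[[-0.7,-0.37,0],[0,0,0.508],-1],[[-0.7,-0.37,0],[0,0,0.508],-1],[[-0.7,-0.37,0],[0,0,0.508],-1]]'
python3 nut.py w2; python3 - <<'E'
from h import *
for f in('w1','w2'):
    x=load(f);print(-np.array(x['R']).T@x['t'])
print(read_state()['joints'].round(3))
# bias: c = m_i - Rz(a_i) b
m1=np.array([516.9,-62.3])
E
```

```text
clock: 1.7
position: [455.8, -28.0, 207.9]
ee_rot: [0.968, -0.251, -0.0, 0.0]
contact_force: [-0.2, -1.6, -0.7]
gripper_width: 85.6
grasp_force: 0.0
plate ((517.1796264648438, -62.04945373535156), (120.02684783935547, 100.0311279296875), 21.27291488647461) 14.661417621548258
top z [82.32709612 85.24139457 86.64021341] circ ((517.0576782226562, -62.018978118896484), 16.90143585205078)
slot hist/2deg [26 27 30 30 34 27 27 23  5  0  0  0  0  0  0  0  0  0  0  0  0  0  8 21
 28 30 31 33 32 31]
slot ang mod60 0.8609470187991652
hex [(np.float64(28.08856096098299), np.int64(1), array([28. , 28.1, 28.1, 28.2, 28.2, 27.9])), (np.float64(28.115803006497362), np.int64(0), array([27.9, 28.3, 28.4, 28.2, 28. , 28. ]))]
[526.92841306 -62.42752965 375.16868602]
[519.75402149 -62.96026313 374.56622058]
[ 0.296  0.095 -0.384  0.    -1.093  0.766]
```

Both views agree to 0.4 mm: centre about (517.0, -62.2). I go over the nut and down.

```bash
python3 -m jog '[[[0.3,-0.17,0],[0,0,0.0],-1],[[0.62,-0.342,0],[0,0,0],-1],[[0.62,-0.342,0],[0,0,0],-1],[[0.62,-0.342,-0.3],[0,0,0],-1],[[0.62,-0.342,-0.6],[0,0,0],-1],[[0.62,-0.342,-1],[0,0,0],-1],[[0.62,-0.342,-1],[0,0,0],-1]]'
python3 -m jog '[[[0,0,-0.2],[0,0,0],-1],[[0,0,-0.4],[0,0,0],-1],[[0,0,-0.6],[0,0,0],-1],[[0,0,-0.75],[0,0,0],-1],[[0,0,-0.85],[0,0,0],-1],[[0,0,-0.85],[0,0,0],-1]]'
python3 -m jog '[[[0,0,0],[0,0,0],-0.3],[[0,0,0],[0,0,0],-0.2],[[0,0,0],[0,0,0],-0.2],[[0,0,0],[0,0,0],-0.2],[[0,0,0],[0,0,0],-0.2]]'
```

```text
clock: 2.45
position: [512.6, -62.4, 103.2]
ee_rot: [0.968, -0.252, -0.006, 0.002]
contact_force: [-0.5, 0.7, -0.1]
gripper_width: 85.5
grasp_force: 0.0
clock: 3.05
position: [517.1, -62.1, 23.1]
ee_rot: [0.968, -0.251, -0.0, 0.0]
contact_force: [-0.4, -0.1, -0.4]
gripper_width: 85.1
grasp_force: 0.0
clock: 3.55
position: [517.1, -62.1, 23.4]
ee_rot: [0.968, -0.251, 0.0, -0.0]
contact_force: [0.5, 0.0, -0.0]
gripper_width: 51.1
grasp_force: 0.0
```

```bash
python3 - <<'E'
from h import *
s=snap('scene','s1');d=snap('side','d1');w=snap('wrist','w3')
c=lambda im,b:cv2.resize(im['frame'][b[2]:b[3],b[0]:b[1],::-1],(400,300),interpolation=cv2.INTER_CUBIC)
cv2.imwrite('pics/c1.png',np.vstack([np.hstack([c(s,(280,400,230,320)),c(d,(250,370,140,230))]),np.hstack([c(w,(0,560,0,420)),c(w,(180,380,270,420))])]))
st=read_state();print(st['gripper_width'],st['grasp_force'],st['contact_force'])
E
```

```text
50.95148981061886 0.0 [ 0.77454697  0.17758991 -0.17009544]
```

View pics/c1.png

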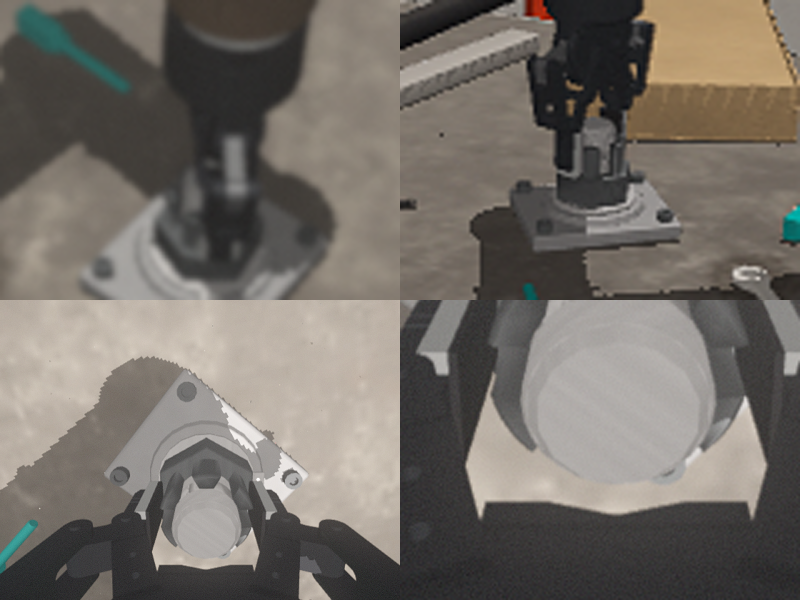

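```bash
python3 - <<'E'
from h import *
for f,b in(('d1',(285,325,165,205)),('w3',(180,400,180,400))):
    im=load(f);P=cloud(im)[b[2]:b[3],b[0]:b[1]].reshape(-1,3);F=im['frame'][b[2]:b[3],b[0]:b[1]].reshape(-1,3).max(1)
    d=P[:,:2]-[517,-62.2]; c=np.array([np.cos(1.0647),np.sin(1.0647)]);n=np.array([-c[1],c[0]])
    a=d@c;t=d@n
    for s in(1,-1):
        for z in range(24,84,4):
            m=(abs(t)<13)&(a*s>22)&(a*s<60)&(abs(P[:,2]-z)<2)
            if m.sum()>2: print(f,s,z,m.sum(),np.percentile(a[m]*s,[5,50,95]).round(1))
E
```

```text
d1 1 24 18 [25.6 30.2 34. ]
d1 1 28 9 [24.7 26.7 28.8]
d1 1 32 14 [25.3 26.8 28.6]
d1 1 36 6 [25.2 26.2 27.5]
d1 1 40 13 [24.7 27.2 29.6]
d1 1 44 10 [24.7 26.2 28.2]
d1 1 48 7 [26.  26.6 27.5]
d1 1 52 7 [29.7 30.8 33.3]
d1 1 56 5 [29.1 34.  37.2]
d1 1 60 8 [25.4 36.9 38.9]
d1 1 64 13 [25.6 36.3 41.5]
d1 1 68 11 [30.9 39.3 40.6]
d1 1 72 14 [22.9 36.2 40.1]
d1 1 76 12 [30.4 37.3 40.2]
d1 1 80 11 [29.2 33.  40.2]
d1 -1 72 3 [26.2 31.3 32.7]
d1 -1 76 5 [25.  26.2 31.7]
d1 -1 80 4 [25.2 26.8 28.3]
w3 1 24 55 [30.4 32.6 33.9]
w3 1 48 185 [23.  25.5 27.4]
w3 1 52 52 [23.1 26.2 29.1]
w3 1 56 132 [22.4 26.3 35.6]
w3 1 60 196 [22.5 26.3 38.3]
w3 1 64 233 [22.8 26.3 38.8]
w3 1 68 261 [22.5 26.3 39. ]
w3 1 72 369 [22.2 26.2 38.4]
w3 1 76 246 [26.1 26.4 38.3]
w3 1 80 235 [26.1 26.3 37.3]
w3 -1 24 238 [31.  36.1 40.2]
w3 -1 48 137 [22.6 24.6 27.2]
w3 -1 52 47 [22.5 25.  27.5]
w3 -1 56 123 [22.6 25.1 34.2]
w3 -1 60 189 [22.6 25.1 36.9]
w3 -1 64 220 [22.7 25.2 37.8]
w3 -1 68 257 [22.9 25.1 37.8]
w3 -1 72 335 [22.2 25.1 37.4]
w3 -1 76 254 [24.9 25.2 38. ]
w3 -1 80 266 [24.9 25.2 37.2]
```

```bash
python3 - <<'E'
from h import *
for f,zt,b in(('d0',208,(220,300,60,125)),('d1',23,(270,340,100,200)),('s1',23,(320,370,200,310))):
    im=load(f);P=cloud(im)[b[2]:b[3],b[0]:b[1]].reshape(-1,3)
    c=[625,0] if f=='d0' else [517,-62]
    m=(np.hypot(*(P[:,:2]-c).T)<62)&(P[:,2]>50 if f!='d0' else P[:,2]>150)
    print(f,np.percentile(P[m][:,2],[0,1,2,5]).round(1)-zt,m.sum())
    # by radius
    r=np.hypot(*(P[:,:2]-c).T)
    for lo in (20,30,40,50): 
        k=m&(r>=lo)&(r<lo+10); print(lo,k.sum(),np.percentile(P[k][:,2]-zt,[0,3,10]).round(1) if k.sum() else '')
E
```

```text
d0 [36.4 40.8 44.5 52.9] 1800
20 254 [ 94.2  98.6 105. ]
30 540 [ 36.4  92.2 103.5]
40 357 [36.7 40.6 47.9]
50 301 [37.1 43.9 51.4]
d1 [27.3 31.  34.7 44.6] 2409
20 400 [27.3 30.2 37.2]
30 1212 [27.6 42.3 71.1]
40 445 [ 40.5  67.4 116.1]
50 173 [72.8 75.2 79. ]
s1 [27.1 32.4 38.1 48.3] 3370
20 278 [27.1 28.  32.1]
30 1361 [ 27.3  46.6 117.5]
40 1542 [ 37.5 132.7 216.9]
50 89 [75.9 76.5 78.3]
```

The fingertips stand about 22 mm higher than the reported TCP, and all three cameras agree on this. So the fingers closed around the crown, above the hexagon. I open, go down another 23 mm, re-centre by 0.6 mm and grip the hexagon.

```bash
python3 -m jog '[[[0,0,0],[0,0,0],-1],[[0,0,0],[0,0,0],-1],[[0,0,0],[0,0,0],-1],[[0,0,0],[0,0,0],-1],[[-0.003,-0.005,-0.12],[0,0,0],-1],[[-0.003,-0.005,-0.23],[0,0,0],-1],[[-0.003,-0.005,-0.23],[0,0,0],-1]]'
python3 -m jog '[[[0,0,0],[0,0,0],-0.4],[[0,0,0],[0,0,0],-0.3],[[0,0,0],[0,0,0],-0.3],[[0,0,0],[0,0,0],-0.24],[[0,0,0],[0,0,0],-0.24],[[0,0,0],[0,0,0],-0.24]]'
```

```text
clock: 4.4
position: [514.8, -62.9, -2.1]
ee_rot: [0.968, -0.251, -0.002, 0.001]
contact_force: [0.4, -0.2, -0.4]
gripper_width: 85.4
grasp_force: 0.0
clock: 5.0
position: [517.0, -62.6, 0.6]
ee_rot: [0.968, -0.251, 0.0, -0.0]
contact_force: [-1.0, 1.8, 4.5]
gripper_width: 54.8
grasp_force: 63.8
```

```bash
python3 -m jog '[[[0,0,0],[0,0,-0.04],-0.1],[[0,0,0],[0,0,-0.08],-0.1],[[0,0,0],[0,0,-0.12],-0.1],[[0,0,0],[0,0,-0.16],-0.1],[[0,0,0],[0,0,-0.2],-0.1],[[0,0,0],[0,0,-0.24],-0.1],[[0,0,0],[0,0,-0.28],-0.1],[[0,0,0],[0,0,-0.31],-0.1],[[0,0,0],[0,0,-0.331],-0.1],[[0,0,0],[0,0,-0.331],-0.1],[[0,0,0],[0,0,-0.331],-0.1],[[0,0,0],[0,0,-0.331],-0.1]]'
python3 -m jog '[[[0,0,0],[0,0,0],-0.3],[[0,0,0],[0,0,0],-0.6],[[0,0,0],[0,0,0],-1],[[0,0,0],[0,0,0],-1],[[0,0,0],[0,0,0],-1],[[0,0,0],[0,0,0],-1],[[0,0,0.2],[0,0,0],-1],[[0,0,0.5],[0,0,0],-1],[[0,0,0.8],[0,0,0],-1],[[0,0,1],[0,0,0],-1],[[0,0,1],[0,0,0],-1],[[0,0,1],[0,0,0],-1]]'
```

```text
clock: 6.2
position: [515.7, -63.6, 0.5]
ee_rot: [0.825, -0.565, -0.0, 0.001]
contact_force: [-2.5, -3.2, 5.8]
gripper_width: 54.9
grasp_force: 64.2
clock: 7.4
position: [516.5, -62.5, 100.1]
ee_rot: [0.825, -0.565, 0.0, -0.0]
contact_force: [-0.6, 0.4, -1.0]
gripper_width: 85.3
grasp_force: 0.0
```

```bash
python3 -m jog '[[[-0.09,0.2,0.3],[0,0,0],-1],[[-0.18,0.4,0.6],[0,0,0],-1],[[-0.26,0.67,0.9],[0,0,0],-1],[[-0.26,0.67,1],[0,0,0],-1],[[-0.26,0.67,1],[0,0,0],-1],[[-0.26,0.67,1],[0,0,0],-1]]'
python3 nut.py w4; python3 - <<'E'
from h import *
print(read_state()['joints'].round(3))
E
```

```text
clock: 8.0
position: [489.7, 3.9, 198.3]
ee_rot: [0.825, -0.565, -0.001, 0.001]
contact_force: [0.4, 0.3, -0.3]
gripper_width: 85.2
grasp_force: 0.0
plate ((517.0012817382812, -62.264007568359375), (119.99124908447266, 99.59795379638672), 21.161754608154297) 14.650479656675492
top z [82.37893248 85.25550818 86.6675736 ] circ ((516.9337768554688, -62.17098617553711), 16.952285766601562)
slot hist/2deg [ 0  0  5 19 34 31 33 31 33 31 33 32 31 31 30 33 35 19  7  0  0  0  0  0
  0  0  0  0  0  0]
slot ang mod60 21.069248645281323
hex [(np.float64(28.010291771490092), np.int64(21), array([28. , 28.1, 28.1, 28. , 28. , 28. ])), (np.float64(28.08043878198914), np.int64(20), array([27.7, 28.3, 28.3, 28. , 28.2, 28. ]))]
[ 3.390e-01  1.640e-01 -3.270e-01 -1.000e-03 -1.084e+00  3.000e-02]
```

The nut is aligned to about 0.1°. Next is a near view of the pin.

```bash
python3 -m jog '[[[0.1,0.15,0],[0,0,-0.07],-1],[[0.2,0.3,0],[0,0,-0.14],-1],[[0.3,0.45,0],[0,0,-0.21],-1],[[0.4,0.6,0],[0,0,-0.28],-1],[[0.5,0.75,0],[0,0,-0.35],-1],[[0.5,0.9,0],[0,0,-0.42],-1],[[0.5,1,0],[0,0,-0.5],-1]]' | head -2
python3 -m jog '[[[0,0.15,0],[0,0,-0.07],-1],[[0,0.3,0],[0,0,-0.14],-1],[[0,0.45,0],[0,0,-0.21],-1],[[0,0.6,0],[0,0,-0.28],-1],[[0,0.75,0],[0,0,-0.35],-1],[[0,0.9,0],[0,0,-0.42],-1],[[0,1,0],[0,0,-0.508],-1],[[0,1,0],[0,0,-0.508],-1],[[0,1,0],[0,0,-0.508],-1],[[0,1,0],[0,0,-0.508],-1]]'
cat > pin.py <<'E'
from h import *
im=snap('wrist','w5');P=cloud(im)
v,u=np.mgrid[:420,:560]
m=(P[...,2]>5)&(P[...,2]<26)&(np.hypot(P[...,0]-472,P[...,1]-234)<75)&(v<260)
hsv=cv2.cvtColor(im['frame'],cv2.COLOR_RGB2HSV); m&=~((hsv[...,1]>90))
k,l,st,ce=cv2.connectedComponentsWithStats(m.astype(np.uint8)); i=1+np.argmax(st[1:,4]); print(st[1:,4],ce[i])
q=P[l==i]; r=cv2.minAreaRect(q[:,:2].astype(np.float32)); print(r)
# precise axis from tip mask: principal direction
c=q[:,:2].mean(0); U=np.linalg.svd(q[:,:2]-c,full_matrices=False)[2][0]; U*=-np.sign(U[0])
a=(q[:,:2]-r[0])@U; n=np.array([-U[1],U[0]]); b=(q[:,:2]-r[0])@n
print('yaw',np.degrees(np.arctan2(U[1],U[0])))
for lo in range(-50,50,8):
    s=(a>=lo)&(a<lo+8)
    if s.sum()>3: print(lo,s.sum(),'b',np.percentile(b[s],[1,99]).round(1),'z',np.percentile(q[s][:,2],[50,95]).round(1))
print('ends',np.percentile(a,[0,100]))
g=P[(P[...,2]>-20)&(P[...,2]<5)&(np.hypot(P[...,0]-472,P[...,1]-234)<60)];print('table z',np.median(g[:,2]))
print(read_state()['joints'].round(2))
E
python3 pin.py
```

```text
clock: 8.75
position: [540.3, 104.1, 197.5]
clock: 9.75
position: [540.4, 203.5, 198.5]
ee_rot: [0.076, 0.997, -0.001, -0.001]
contact_force: [-0.1, -0.0, 0.2]
gripper_width: 85.4
grasp_force: 0.0
[1196] [308.27424749 104.03511706]
((472.1815185546875, 233.1156463623047), (15.49440860748291, 96.3550796508789), 80.30559539794922)
yaw 169.61826415685178
-50 99 b [-7.   7.2] z [20.4 21.7]
-42 122 b [-6.9  6.9] z [20.5 21.9]
-34 137 b [-7.2  7. ] z [20.5 21.8]
-26 131 b [-6.9  7.2] z [20.6 21.8]
-18 137 b [-7.8  7.6] z [18.4 21.2]
-10 80 b [-5.7  3.9] z [14.  18.1]
-2 72 b [-3.3  3.5] z [13.9 15.2]
6 78 b [-3.9  3.8] z [13.8 15.3]
14 77 b [-3.5  4. ] z [13.6 15.2]
22 75 b [-3.8  3.5] z [14.  15.3]
30 88 b [-3.8  3.8] z [13.7 15.5]
38 76 b [-3.3  4. ] z [13.9 15.3]
46 24 b [-3.   3.5] z [13.7 15.6]
ends [-48.20821132  48.21631487]
table z -1.3510171088356544
[ 0.64  0.31 -0.12 -0.   -1.14 -2.36]
```

View pics/w5.png

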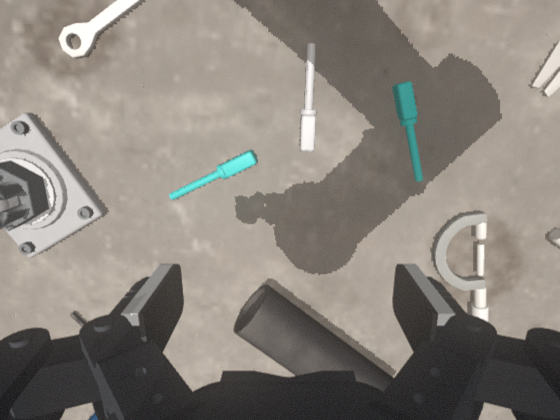

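The steel pin is clear in view: tab at (308,130), tip at (311,45). I pre-close to about 42 mm to stay clear of the turquoise decoys, then go down onto the tab.

```bash
python3 -m jog '[[[-0.2,0.12,0],[0,0,0],0],[[-0.378,0.233,0],[0,0,0],0],[[-0.378,0.233,-0.3],[0,0,0],0],[[-0.378,0.233,-0.6],[0,0,0],0],[[-0.378,0.233,-1],[0,0,0],0],[[-0.378,0.233,-1],[0,0,0],0]]' | head -2
python3 -m jog '[[[0,0,-0.3],[0,0,0],0],[[0,0,-0.6],[0,0,0],0],[[0,0,-0.9],[0,0,0],0],[[0,0,-1],[0,0,0],0],[[0,0,-1],[0,0,0],0],[[0,0,-1],[0,0,0],0]]'
python3 - <<'E'
from h import *
d=snap('side','d2');P=cloud(d).reshape(-1,3)
r=np.hypot(*(P[:,:2]-[502,228]).T);m=(r<45)&(P[:,2]>23.5);z=P[m][:,2];print(np.percentile(z,[0,1,2,5]),read_state()['position'])
w=snap('wrist','w6');cv2.imwrite('pics/c2.png',np.hstack([w['frame'][200:,80:480,::-1],cv2.resize(d['frame'][200:280,250:396,::-1],(400,220))]))
E
```

```text
clock: 10.4
position: [499.2, 224.7, 95.0]
clock: 11.0
position: [504.2, 228.4, 1.8]
ee_rot: [0.076, 0.997, 0.001, 0.001]
contact_force: [-0.2, 1.0, -0.2]
gripper_width: 42.9
grasp_force: 0.0
[25.91200641 36.78276375 43.36498201 65.22401096] [504.33102027 228.57357942   2.07253522]
```

View pics/c2.png

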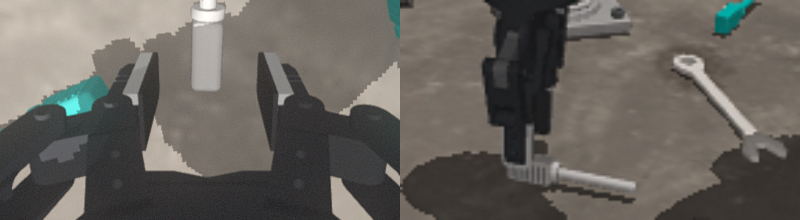

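```bash
cat > rel.py <<'E'
from h import *
import sys
w=load(sys.argv[1]);P=cloud(w).reshape(-1,3);P=P[~np.isnan(P[:,0])]
y=np.radians(169.9);U=np.array([np.cos(y),np.sin(y)]);n=np.array([-U[1],U[0]])
d=P[:,:2]-[502.9,227.6];a=d@U;b=d@n
for z in range(14,60,4):
    for s in(1,-1):
        m=(abs(P[:,2]-z)<2)&(b*s>3)&(b*s<40)&(abs(a)<40)
        if m.sum()>5: print(z,s,m.sum(),'a',np.percentile(a[m],[2,98]).round(1),'b',np.percentile(b[m],[2,50,98]).round(1))
m=(P[:,2]>12)&(P[:,2]<22.5)&(abs(b)<10)&(abs(a)<90);print('pin vis a',np.percentile(a[m],[1,99]),'b mean',b[m&(a<17)].mean(),'tab z',np.median(P[m&(a<17)][:,2]))
E
python3 rel.py w6; python3 -c "
from bench import *;s=read_state();print(s['position'],s['joint_vel'].round(3))"
```

```text
14 1 110 a [ 4.7 39. ] b [3.  5.3 7.3]
14 -1 156 a [ 3.9 39.1] b [-7.8 -3.9 -3. ]
18 1 225 a [-14.9  21.2] b [3.  5.7 7. ]
18 -1 268 a [-15.2  21.3] b [-7.4 -5.8 -3.2]
22 1 406 a [-15.1  15. ] b [3.1 4.5 6.2]
22 -1 432 a [-15.5  15.1] b [-6.5 -4.6 -3.1]
30 1 52 a [-12.    6.7] b [20.3 20.6 22.5]
30 -1 52 a [-11.4   8.2] b [-27.4 -22.2 -21.8]
34 1 148 a [-13.3   7.8] b [20.2 21.1 32.1]
34 -1 139 a [-12.6   9. ] b [-33.2 -22.5 -21.9]
38 1 198 a [-12.3   7.9] b [20.3 22.5 33.6]
38 -1 202 a [-11.6   9. ] b [-34.6 -24.2 -21.9]
42 1 218 a [-13.3   7.9] b [20.3 23.1 33.9]
42 -1 224 a [-11.5   9.2] b [-35.3 -24.1 -21.9]
46 1 235 a [-13.3   8. ] b [20.3 23.7 34. ]
46 -1 241 a [-11.5   9.1] b [-35.1 -23.8 -21.8]
50 1 258 a [-13.    8.1] b [20.3 23.  33.8]
50 -1 256 a [-11.5   9.1] b [-35.1 -24.6 -21.8]
54 1 286 a [-13.   8.] b [20.3 23.4 33.9]
54 -1 273 a [-11.9   9.2] b [-35.1 -24.4 -21.8]
58 1 291 a [-13.2   8. ] b [20.3 21.9 33.9]
58 -1 290 a [-11.8   9.2] b [-35.1 -23.1 -21.8]
pin vis a [-15.49229715  78.2063631 ] b mean -0.15599305115484832 tab z 20.598583208669233
[504.16075332 228.5193303    2.06054371] [ 0.001 -0.002 -0.006 -0.005  0.005  0.   ]
```

```bash
python3 -m jog '[[[-0.021,-0.004,-0.08],[0,0,0],0],[[-0.021,-0.004,-0.16],[0,0,0],0],[[-0.021,-0.004,-0.21],[0,0,0],0],[[-0.021,-0.004,-0.21],[0,0,0],0],[[-0.021,-0.004,-0.21],[0,0,0],0]]'
python3 -m jog '[[[0,0,0],[0,0,0],0.3],[[0,0,0],[0,0,0],0.5],[[0,0,0],[0,0,0],0.6],[[0,0,0],[0,0,0],0.8],[[0,0,0],[0,0,0],0.8],[[0,0,0],[0,0,0],0.8]]'
```

```text
clock: 11.6
position: [500.7, 227.2, -21.2]
ee_rot: [0.076, 0.997, -0.0, -0.0]
contact_force: [0.4, -0.8, -0.2]
gripper_width: 42.8
grasp_force: 0.0
clock: 12.2
position: [501.1, 227.5, -20.5]
ee_rot: [0.076, 0.997, 0.0, 0.0]
contact_force: [-0.4, -0.0, 3.3]
gripper_width: 12.3
grasp_force: 61.0
```

The pin is gripped. I lift it, turn it to the hole direction and carry it to the +x side of the housing.

```bash
python3 -m jog '[[[0,0,0.1],[0,0,0],0.8],[[0,0,0.3],[0,0,0],0.8],[[0,0,0.6],[0,0,0],0.8],[[0,0,0.9],[0,0,0],0.8],[[0.1,-0.2,1],[0,0,0.05],0.8],[[0.2,-0.4,1],[0,0,0.1],0.8],[[0.3,-0.6,1],[0,0,0.15],0.8],[[0.4,-0.8,1],[0,0,0.2],0.8],[[0.5,-1,1],[0,0,0.2577],0.8],[[0.5,-1,1],[0,0,0.2577],0.8]]'
python3 -m jog '[[[0.2,-0.2,0],[0,0,0],0.8],[[0.4,-0.4,0],[0,0,0],0.8],[[0.6,-0.7,0],[0,0,0],0.8],[[0.78,-1,0],[0,0,0],0.8],[[0.78,-1,0],[0,0,0],0.8]]' | tail -2
python3 -m jog '[[[0,-0.15,0],[0,0,0],0.8],[[0,-0.3,0],[0,0,0],0.8],[[0,-0.46,0],[0,0,0],0.8],[[0,-0.46,-0.2],[0,0,0],0.8],[[0,-0.46,-0.44],[0,0,0],0.8],[[0,-0.46,-0.44],[0,0,0],0.8],[[0,-0.46,-0.44],[0,0,0],0.8],[[0,-0.46,-0.44],[0,0,0],0.8],[[0,-0.46,-0.44],[0,0,0],0.8]]'
cat > ins.py <<'E'
from h import *
import sys
w=snap('wrist',sys.argv[1]);P=cloud(w);v,u=np.mgrid[:420,:560];P=P.reshape(-1,3)
H=np.radians(21.2);h=np.array([np.cos(H),np.sin(H)]);n=np.array([-h[1],h[0]])
d=P[:,:2]-[517.0,-62.2];a=d@h;b=d@n
# spindle top
t=P[(np.hypot(a,b)<22)&(P[:,2]>80)&(P[:,2]<92)]
if len(t)>50:
    c,r=cv2.minEnclosingCircle(t[:,:2].astype(np.float32));print('spindle c',np.array(c)@h-np.array([517,-62.2])@h,(np.array(c)-[517,-62.2])@n,r)
zlo,zhi=float(sys.argv[2]),float(sys.argv[3])
m=(a>27)&(a<180)&(abs(b)<11)&(P[:,2]>zlo)&(P[:,2]<zhi)
A=a[m];B=b[m];Z=P[m][:,2];print('a range',np.percentile(A,[0,.5,99]))
lo=A.min()
for s in np.arange(lo,lo+110,8):
    k=(A>=s)&(A<s+8)
    if k.sum()>5: print(s.round(1),k.sum(),'b edges',np.percentile(B[k],[2,98]).round(2),'mid',np.percentile(B[k],[2,98]).mean().round(2),'ztop',np.percentile(Z[k],[50,90]).round(1))
s=read_state();print(s['position'].round(2),s['contact_force'].round(2),s['joints'].round(2))
E
python3 ins.py w7 50 82
```

```text
clock: 13.2
position: [551.0, 125.1, 79.1]
ee_rot: [-0.192, 0.981, -0.0, -0.0]
contact_force: [-1.2, 0.4, -1.3]
gripper_width: 12.5
grasp_force: 60.5
gripper_width: 12.4
grasp_force: 60.5
clock: 14.6
position: [629.8, -18.6, 36.6]
ee_rot: [-0.193, 0.981, -0.0, 0.001]
contact_force: [0.1, -0.0, -1.3]
gripper_width: 12.5
grasp_force: 60.5
a range [ 43.0194694   43.54834103 137.72451448]
43.0 520 b edges [-6.02  1.5 ] mid -2.26 ztop [70.8 71.9]
51.0 495 b edges [-5.97  1.64] mid -2.17 ztop [70.9 72. ]
59.0 465 b edges [-5.89  1.54] mid -2.18 ztop [71. 72.]
67.0 446 b edges [-5.82  1.75] mid -2.03 ztop [71.  72.1]
75.0 436 b edges [-5.75  1.96] mid -1.9 ztop [71. 72.]
83.0 421 b edges [-5.67  2.15] mid -1.76 ztop [70.9 72.1]
91.0 380 b edges [-5.6   1.95] mid -1.82 ztop [71.  72.1]
99.0 939 b edges [-8.6   5.66] mid -1.47 ztop [74.  76.3]
107.0 1093 b edges [-10.48  10.48] mid -0.0 ztop [77.5 79. ]
115.0 604 b edges [-7.48  4.74] mid -1.37 ztop [77.8 78.7]
123.0 566 b edges [-7.4  4.9] mid -1.25 ztop [77.8 78.5]
131.0 518 b edges [-7.37  5.11] mid -1.13 ztop [77.7 78.5]
139.0 12 b edges [-6.3   2.49] mid -1.91 ztop [77.  77.3]
[629.55 -18.57  36.42] [ 0.4   0.62 -0.56] [ 0.23  0.55 -0.19  0.   -0.83 -1.41]
```

View pics/w7.png

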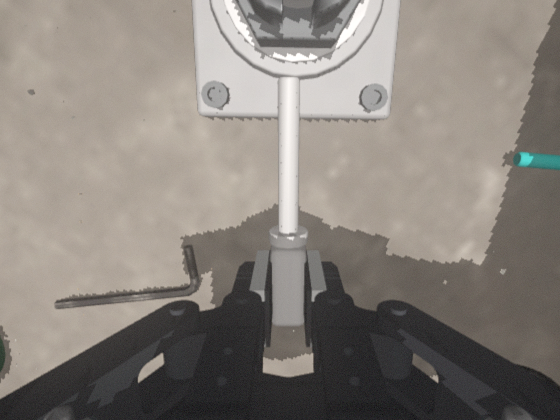

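The pin is level, with its tip at (289,78). It has a 0.76° yaw error and a 1.25 mm lateral error. I correct both, bring it to z ≈ 66 mm and move closer.

```bash
python3 -m jog '[[[-0.06,-0.015,-0.009],[0,0,-0.0063],0.8],[[-0.117,-0.032,-0.009],[0,0,-0.0063],0.8],[[-0.117,-0.032,-0.009],[0,0,-0.0063],0.8],[[-0.117,-0.032,-0.009],[0,0,-0.0063],0.8],[[-0.117,-0.032,-0.009],[0,0,-0.0063],0.8]]'
python3 ins.py w8 50 82; python3 - <<'E'
from h import *
w=load('w8');print(proj(w,[517,-62.2,86]),proj(w,[517+17*.932,-62.2+17*.362,86]))
P=cloud(load('w4')).reshape(-1,3);r=np.hypot(*(P[:,:2]-[517,-62.2]).T)
for a in range(0,18,2): 
    k=(r>=a)&(r<a+2)&(P[:,2]>70); print(a,np.median(P[k][:,2]).round(2),end=' ')
E
```

```text
clock: 15.15
position: [617.2, -22.0, 34.3]
ee_rot: [-0.186, 0.983, -0.0, 0.0]
contact_force: [0.9, 0.2, -2.0]
gripper_width: 12.3
grasp_force: 60.5
spindle c 9.655559261033147 0.5121697948124789 13.51789379119873
a range [ 30.25331738  30.80110277 125.01962297]
30.3 517 b edges [-3.68  3.87] mid 0.09 ztop [68.8 70. ]
38.3 495 b edges [-3.72  3.93] mid 0.1 ztop [68.8 69.9]
46.3 462 b edges [-3.76  3.67] mid -0.04 ztop [68.8 69.9]
54.3 447 b edges [-3.79  3.77] mid -0.01 ztop [68.8 69.9]
62.3 436 b edges [-3.83  3.89] mid 0.03 ztop [68.8 69.8]
70.3 412 b edges [-3.86  3.96] mid 0.05 ztop [68.8 69.9]
78.3 385 b edges [-3.89  3.65] mid -0.12 ztop [68.8 69.9]
86.3 939 b edges [-7.   7.3] mid 0.15 ztop [71.7 74.1]
94.3 1153 b edges [-10.56  10.6 ] mid 0.02 ztop [75.4 78.5]
102.3 632 b edges [-6.24  6.25] mid 0.0 ztop [75.6 76.6]
110.3 582 b edges [-6.18  6.26] mid 0.04 ztop [75.6 76.3]
118.3 516 b edges [-6.2   6.29] mid 0.05 ztop [75.5 76.2]
126.3 19 b edges [-4.92  5.74] mid 0.41 ztop [74.5 75. ]
[617.3  -21.95  34.31] [ 0.6   0.   -1.73] [ 0.23  0.54 -0.22  0.   -0.81 -1.42]
(np.float64(288.8694608530369), np.float64(-42.444852204497124)) (np.float64(288.6197732914271), np.float64(24.601448051916634))
0 85.8 2 85.59 4 85.61 6 85.66 8 85.64 10 85.72 12 85.52 14 84.03 16 82.29
```

```bash
python3 - <<'E'
from h import *
P=cloud(load('w8')).reshape(-1,3);H=np.radians(21.2);h=np.array([np.cos(H),np.sin(H)]);n=np.array([-h[1],h[0]])
d=P[:,:2]-[517.0,-62.2];a=d@h;b=d@n
for lo in(17,19,21,23):
    k=(a>lo)&(a<lo+2)&(P[:,2]>69)&(P[:,2]<75)
    L=b[k&(b<0)];R=b[k&(b>0)]
    print(lo,'slot edges',L.max() if len(L) else None,R.min() if len(R) else None,'extent',b[k].min() if k.any() else 0,b[k].max() if k.any() else 0)
for lo in range(0,17,3):
    k=(a>lo)&(a<lo+3)&(P[:,2]>79); 
    if k.any(): print('sp',lo,b[k].min().round(2),b[k].max().round(2))
E
```

```text
17 slot edges -5.046738388462416 5.853132746967183 extent -16.918505210546424 18.270152497630303
19 slot edges -5.075271663190382 5.882918510709891 extent -15.097071207116779 15.883423941612616
21 slot edges -5.107518616052406 5.888926682693218 extent -12.326888533028049 13.112996716179962
23 slot edges -5.175446869723486 5.927552031775071 extent -7.995424943395156 9.034688096806368
sp 9 -13.32 14.41
sp 12 -10.92 12.0
sp 15 -6.33 8.13
```

```bash
python3 -m jog '[[[-0.0015,0.0037,0],[0,0,0],0.8],[[-0.04,-0.011,0],[0,0,0],0.8],[[-0.08,-0.026,0],[0,0,0],0.8],[[-0.109,-0.038,0],[0,0,0],0.8],[[-0.109,-0.038,0],[0,0,0],0.8],[[-0.109,-0.038,0],[0,0,0],0.8]]'
python3 -m jog '[[[-0.005,-0.0018,0],[0,0,0],0.8],[[-0.009,-0.0036,0],[0,0,0],0.8],[[-0.014,-0.0054,0],[0,0,0],0.8],[[-0.014,-0.0054,0],[0,0,0],0.8]]'
python3 -m jog '[[[-0.005,-0.0018,0],[0,0,0],0.8],[[-0.009,-0.0036,0],[0,0,0],0.8],[[-0.014,-0.0054,0],[0,0,0],0.8],[[-0.014,-0.0054,0],[0,0,0],0.8]]'
```

```text
clock: 15.8
position: [606.2, -25.8, 34.4]
ee_rot: [-0.186, 0.983, -0.0, 0.0]
contact_force: [0.1, 0.1, -1.8]
gripper_width: 12.9
grasp_force: 60.5
clock: 16.2
position: [604.7, -26.3, 34.2]
ee_rot: [-0.186, 0.983, 0.0, -0.0]
contact_force: [0.8, -0.1, -0.8]
gripper_width: 12.6
grasp_force: 60.5
clock: 16.6
position: [603.3, -26.9, 34.2]
ee_rot: [-0.186, 0.983, 0.0, -0.0]
contact_force: [-0.5, -0.3, -1.2]
gripper_width: 12.4
grasp_force: 60.5
```

No contact with the tip now past the spindle surface, so it appears to be in the hole. I continue gently.

```bash
for i in 1; do :; done; python3 -m jog '[[[-0.007,-0.0027,0],[0,0,0],0.8],[[-0.014,-0.0054,0],[0,0,0],0.8],[[-0.021,-0.0081,0],[0,0,0],0.8],[[-0.028,-0.0108,0],[0,0,0],0.8],[[-0.028,-0.0108,0],[0,0,0],0.8]]' | sed -n 2,4p
python3 -m jog '[[[-0.009,-0.0036,0],[0,0,0],0.8],[[-0.019,-0.0072,0],[0,0,0],0.8],[[-0.028,-0.0108,0],[0,0,0],0.8],[[-0.037,-0.0144,0],[0,0,0],0.8],[[-0.037,-0.0144,0],[0,0,0],0.8]]' | sed -n 2,4p
```

```text
position: [600.5, -28.0, 34.2]
ee_rot: [-0.186, 0.983, 0.0, -0.0]
contact_force: [-0.2, -0.3, -1.4]
position: [596.7, -29.4, 34.2]
ee_rot: [-0.186, 0.983, 0.0, -0.0]
contact_force: [-0.5, -0.6, -2.0]
```

```bash
python3 -m jog '[[[-0.019,-0.0072,0],[0,0,0],0.8],[[-0.037,-0.0145,0],[0,0,0],0.8],[[-0.056,-0.0217,0],[0,0,0],0.8],[[-0.075,-0.029,0],[0,0,0],0.8],[[-0.093,-0.0362,0],[0,0,0],0.8],[[-0.112,-0.0434,0],[0,0,0],0.8],[[-0.112,-0.0434,0],[0,0,0],0.8]]' | sed -n 2,4p
python3 -m jog '[[[-0.019,-0.0072,0],[0,0,0],0.8],[[-0.037,-0.0145,0],[0,0,0],0.8],[[-0.056,-0.0217,0],[0,0,0],0.8],[[-0.075,-0.029,0],[0,0,0],0.8],[[-0.093,-0.0362,0],[0,0,0],0.8],[[-0.112,-0.0434,0],[0,0,0],0.8],[[-0.112,-0.0434,0],[0,0,0],0.8]]' | sed -n 2,4p
python3 -m jog '[[[-0.019,-0.0072,0],[0,0,0],0.8],[[-0.037,-0.0145,0],[0,0,0],0.8],[[-0.056,-0.0217,0],[0,0,0],0.8],[[-0.075,-0.029,0],[0,0,0],0.8],[[-0.093,-0.0362,0],[0,0,0],0.8],[[-0.112,-0.0434,0],[0,0,0],0.8],[[-0.112,-0.0434,0],[0,0,0],0.8]]' | sed -n 2,4p
```

```text
position: [585.4, -33.8, 34.2]
ee_rot: [-0.186, 0.983, 0.0, -0.0]
contact_force: [-0.2, 1.2, -1.4]
position: [574.1, -38.1, 34.2]
ee_rot: [-0.186, 0.983, 0.0, -0.0]
contact_force: [0.7, -0.7, -1.0]
position: [563.0, -42.5, 34.2]
ee_rot: [-0.186, 0.983, 0.0, -0.0]
contact_force: [0.5, 0.6, -1.7]
```

```bash
python3 -m jog '[[[-0.009,-0.0036,0],[0,0,0],0.8],[[-0.019,-0.0072,0],[0,0,0],0.8],[[-0.028,-0.0108,0],[0,0,0],0.8],[[-0.037,-0.0145,0],[0,0,0],0.8],[[-0.037,-0.0145,0],[0,0,0],0.8]]' | sed -n 2,4p
python3 -m jog '[[[-0.005,-0.0018,0],[0,0,0],0.8],[[-0.009,-0.0036,0],[0,0,0],0.8],[[-0.009,-0.0036,0],[0,0,0],0.8]]' | sed -n 2,4p
```

```text
position: [559.4, -43.9, 34.2]
ee_rot: [-0.186, 0.983, 0.0, -0.0]
contact_force: [-0.3, -1.6, -1.6]
position: [558.6, -44.2, 34.2]
ee_rot: [-0.186, 0.983, 0.0, -0.0]
contact_force: [-0.3, -0.5, 0.2]
```

```bash
python3 ins.py w9 50 82
```

```text
spindle c -0.33507384618280867 0.4158213936964408 17.07496452331543
a range [27.00282951 27.22089402 62.96431607]
27.0 820 b edges [-6.42  7.69] mid 0.63 ztop [73.9 75.8]
35.0 1091 b edges [-10.55  10.59] mid 0.02 ztop [75.4 78.9]
43.0 626 b edges [-5.78  6.7 ] mid 0.46 ztop [75.5 76.4]
51.0 565 b edges [-5.75  6.72] mid 0.49 ztop [75.5 76.2]
59.0 283 b edges [-5.78  6.75] mid 0.48 ztop [75.2 76. ]
[558.68 -44.2   34.2 ] [-0.66 -0.65 -1.37] [ 0.21  0.46 -0.37  0.   -0.74 -1.41]
```

The pin is almost home. I take half-millimetre steps until the collar is felt.

```bash
python3 -m jog '[[[-0.005,-0.0018,0],[0,0,0],0.8],[[-0.005,-0.0018,0],[0,0,0],0.8]]' | sed -n 2,4p
python3 -m jog '[[[-0.005,-0.0018,0],[0,0,0],0.8],[[-0.005,-0.0018,0],[0,0,0],0.8]]' | sed -n 2,4p
```

```text
position: [558.1, -44.4, 34.2]
ee_rot: [-0.186, 0.983, 0.0, -0.0]
contact_force: [0.6, -0.1, -1.3]
position: [557.6, -44.6, 34.2]
ee_rot: [-0.186, 0.983, 0.0, -0.0]
contact_force: [0.1, 1.1, -1.6]
```

```bash
python3 -m jog '[[[-0.005,-0.0018,0],[0,0,0],0.8],[[-0.005,-0.0018,0],[0,0,0],0.8]]' | sed -n 2,4p
python3 - <<'E'
from h import *
im=snap('wrist','w10');P=cloud(im).reshape(-1,3);H=np.radians(21.2);h=np.array([np.cos(H),np.sin(H)]);n=np.array([-h[1],h[0]])
d=P[:,:2]-[517.0,-62.2];a=d@h;b=d@n-.4
k=(abs(b)<5)&(P[:,2]>74)&(P[:,2]<78)&(a>30)&(a<75);print('tab a',a[k].min(),a[k].max())
k=(abs(b)>6)&(abs(b)<8)&(P[:,2]>60)&(P[:,2]<74)&(a>24.5)&(a<33);print('collar side a',np.percentile(a[k],[1,50,99]) if k.any() else 0)
k=(abs(b)<6)&(P[:,2]>69)&(P[:,2]<74.5)&(a>10)&(a<33);print('collar a',np.percentile(a[k],[0,1,50,99]) if k.any() else 0)
k=(abs(b)>6)&(abs(b)<10)&(P[:,2]>69)&(P[:,2]<75)&(a>10)&(a<30);print('crown a',np.percentile(a[k],[1,50,99]) if k.any() else 0)
E
```

```text
position: [557.2, -44.7, 34.3]
ee_rot: [-0.186, 0.983, -0.0, 0.0]
contact_force: [0.2, -0.1, -1.6]
tab a 30.001442239403534 62.57992437190023
collar side a [24.5678533  27.81984194 32.47238916]
collar a [18.64565393 19.63236825 25.96397848 30.86185974]
crown a [17.16587581 20.83572758 29.63841914]
```

```bash
python3 -m jog '[[[-0.005,-0.0018,0],[0,0,0],0.8],[[-0.005,-0.0018,0],[0,0,0],0.8],[[-0.005,-0.0018,0],[0,0,0],0.8]]' | sed -n 2,4p
python3 -m jog '[[[-0.003,-0.0011,0],[0,0,0],0.8],[[-0.003,-0.0011,0],[0,0,0],0.8],[[-0.003,-0.0011,0],[0,0,0],0.8]]' | sed -n 2,4p
```

```text
position: [557.1, -44.8, 34.3]
ee_rot: [-0.186, 0.983, -0.0, 0.0]
contact_force: [1.3, 0.7, -1.8]
position: [557.0, -44.9, 34.4]
ee_rot: [-0.186, 0.983, -0.0, 0.001]
contact_force: [1.9, 1.0, -1.7]
```

The motion stalled with a contact force of about 2 N, so the collar is home. I release and retreat upward.

```bash
python3 -m jog '[[[0.002,0.001,0],[0,0,0],0.6],[[0.002,0.001,0],[0,0,0],0.4],[[0.002,0.001,0],[0,0,0],0.1],[[0.002,0.001,0],[0,0,0],-0.2],[[0.002,0.001,0],[0,0,0],-0.5],[[0.002,0.001,0],[0,0,0],-0.5],[[0.002,0.001,0],[0,0,0],-0.5],[[0.002,0.001,0.2],[0,0,0],-0.5],[[0.002,0.001,0.5],[0,0,0],-0.5],[[0.002,0.001,0.8],[0,0,0],-0.5],[[0.002,0.001,1],[0,0,0],-0.5],[[0.002,0.001,1],[0,0,0],-0.5]]'
python3 -m jog '[[[0.2,0.08,0.3],[0,0,0],-0.5],[[0.4,0.16,0.6],[0,0,0],-0.5],[[0.4,0.16,0.6],[0,0,0],-0.5],[[0.4,0.16,0.6],[0,0,0],-0.5]]' | sed -n 2,2p
python3 nut.py w11; python3 - <<'E'
from h import *
im=load('w11');P=cloud(im).reshape(-1,3);H=np.radians(21.2);h=np.array([np.cos(H),np.sin(H)]);n=np.array([-h[1],h[0]])
d=P[:,:2]-[517.0,-62.2];a=d@h;b=d@n
k=(abs(b)<11)&(P[:,2]>69)&(P[:,2]<80)&(a>31)&(a<75);print('tab a',a[k].min(),a[k].max(),'z',np.percentile(P[k][:,2],[5,50,95]))
r=cv2.minAreaRect(np.stack([a[k],b[k]],1).astype(np.float32));print(r)
s=snap('scene','s9');cv2.imwrite('pics/c3.png',np.hstack([cv2.resize(s['frame'][240:340,290:400,::-1],(400,360)),cv2.resize(im['frame'][:300,130:430,::-1],(360,360))]))
E
```

```text
clock: 23.0
position: [558.8, -44.7, 137.6]
ee_rot: [-0.186, 0.982, -0.0, 0.004]
contact_force: [0.1, 0.3, 0.2]
gripper_width: 64.1
grasp_force: 0.0
position: [596.3, -28.6, 193.2]
plate ((516.493896484375, -62.21076202392578), (119.8450927734375, 100.18294525146484), 21.299007415771484) 14.641176115431513
top z [82.24462128 85.2745387  86.67521438] circ ((516.4827270507812, -62.137081146240234), 16.98125457763672)
slot hist/2deg [ 0  0  3 17 29 22 22 24 20 21 20 22 21 23 21 20 20 20  4  0  0  0  0  0
  0  0  0  0  0  0]
slot ang mod60 20.669228749017922
hex [(np.float64(27.972316628643227), np.int64(21), array([27.6, 28. , 28.1, 28.1, 28. , 28. ])), (np.float64(28.084403106035136), np.int64(22), array([27.7, 28.1, 28.1, 28.2, 28.2, 28.2]))]
tab a 31.493764433110403 62.868382501608544 z [69.33911049 71.04725663 72.8730436 ]
((47.17334747314453, 0.28287410736083984), (13.586484909057617, 31.425729751586914), 89.62495422363281)
```

View pics/c3.png

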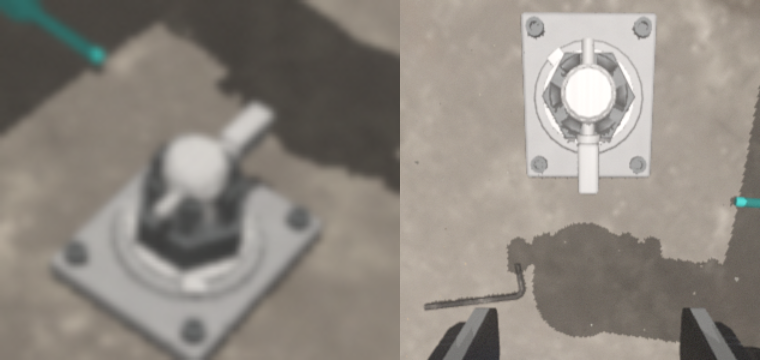

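```bash
python3 - <<'E'
from h import *
im=snap('wrist','w12');P=cloud(im).reshape(-1,3);H=np.radians(21.2);h=np.array([np.cos(H),np.sin(H)]);n=np.array([-h[1],h[0]])
d=P[:,:2]-[516.5,-62.2];a=d@h;b=d@n
for s,lo,hi,w in(('tab',32,62,5),('tip',-33,-26,2.),('stub',17.5,23,2)):
    k=(abs(b-.3)<w)&(P[:,2]>60)&(P[:,2]<80)&(a>lo)&(a<hi)
    f=np.polyfit(a[k],P[k][:,2],1);print(s,k.sum(),'slope deg',np.degrees(np.arctan(f[0])),'z mean',P[k][:,2].mean(),'res',np.std(P[k][:,2]-np.polyval(f,a[k])), 'a',a[k].min(),a[k].max(),'b mean',b[k].mean())
print(read_state()['contact_force'])
E
```

```text
tab 440 slope deg -5.3058786121392645 z mean 71.18531354003294 res 0.7073242853278475 a 32.5724227586184 61.63205930563156 b mean 0.2323027545477839
tip 49 slope deg -12.207393885155177 z mean 71.89206659291041 res 0.7853403731348979 a -32.11267417725221 -26.077587963085133 b mean 0.45774369706626133
stub 40 slope deg -4.011887155837792 z mean 67.50300748615155 res 0.6371062150254712 a 17.5366187356322 22.89222771608402 b mean 0.5562335690960026
[-0.54457954  0.83757635 -0.23995334]
```

The pin is through the slot and the hole, let go and at rest. Its sag is about 5°, inside the 7° limit. The mid point is on the spindle axis within about 1 mm, and the nut is at 21° against the housing's 21.2°. I hand in.

```bash
python3 -c "
from bench import *
print(job_done())"
```

```text
the job is handed in; nothing more can be done
None
```

The job is handed in, but no verdict came back. By my last measurements, the nut is turned about 40° clockwise to its next slot and the pin is through slot and hole. Its collar is home, it is let go with about 5° of sag (limit 7°), and I did not go near the micrometer, spanner or loose nuts.

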